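# Unfold the leg of a bar sign and stand it up

## Task

The small paddle-shaped wooden sign lies on its face: first unfold the hinged leg on its back as far as it goes. Then lift the sign, lean it face-first against the white riser and let go so that you can change your grip; take it again and stand it on the black mat, leaning back on its own unfolded leg, with the leg's foot and the sign's lower edge both on the mat. Leave the glass, the jigger and the tealight alone.

Things in the scene. Friction and masses are not known exactly. Their poses are not given: they have to be found in the camera images.
- sign_center (a point): Centre of the main panel of the loose sign, mid thickness: a wooden paddle shape, about 0.25 kg, 16 mm thick, main panel 130 x 100 mm with a dark slate face, and a neck at its top. Axes of the sign: x from the lower edge (x = -65 mm) to the neck (x = 65 to 115 mm), y across the width, z out of the back. It starts lying on its face, z up.
- sign_neck (a point): Centre of the sign's neck, mid thickness, at x = 90 mm from sign_center. The neck is 44 mm wide (y), 50 mm long (x) and 16 mm thick; its two flat sides, 44 mm apart, can be gripped. Axes as sign_center.
- sign_edge (a point): Middle of the sign's lower back edge (x = -65 mm, on the surface of the back, z = +8 mm from sign_center): the edge on which it stands when it leans back on its leg. Axes as sign_center.
- leg (a joint): Angle of the steel leg on the sign's back, rad: 0 folded along the back, 0.80 fully unfolded at its stop. Hinge axis along the sign's y at x = 45, z = 14.5 mm from sign_center; the leg points from there to the lower edge and its foot swings up off the back. It is stiff (about 0.04 N m) and stays where it is left; pulling on past the stop lifts the sign.
- leg_foot (a point): Centre of the rubber foot at the leg's free end: a round bar 11 mm thick, 30 mm long along the sign's y, 100 mm from the hinge axis; folded, it lies just above the back. Its end faces can be pinched; the leg is 18 mm wide. With the leg open, foot and lower back edge on a level surface, the sign leans back about 24 degrees from upright, 84 mm deep.
- riser_top (a point): Centre of the top of the white riser, a fixed block 74 mm thick (its x), 180 mm long (its y) and 100 mm high, standing on the bar; x is square to its two broad faces. The sign, its lower edge about 47 mm from a broad face, leans on it at about 25 degrees from upright.
- mat_top (a point): Centre of the top face of the black ribbed rubber mat, 180 x 180 mm and 4 mm thick, fixed on the bar; x and y along its sides, z up.
- tumbler: Clear glass tumbler, 78 mm wide, 92 mm high; origin at the middle of its underside. Leave it alone.
- jigger: Double-cone steel jigger, 43 mm wide, 73 mm high; origin at the middle of its underside. Leave it alone.
- tealight: Small tealight candle, 38 mm wide, 17 mm high; origin at the middle of its underside. Leave it alone.

How it is judged:
By the outcome, as a careful person would: the job done as asked, in the order asked, and still so for the second after the job is handed in, with the robot touching nothing.
It also fails if it takes over 64 s, if anything falls off the work surface, if the arm or the gripper's body presses on something with over 40 N, if the wrist force passes 120 N, or if a joint passes its speed limit or range.

## Robot

A 6-joint arm with a two-finger parallel gripper is mounted at the origin on a cart in front of the work surface, level with it; the furniture and walls round the work are solid. World frame = base frame: x ahead of the robot, y to its left, z up, the work surface at z = 0. Lengths are in m, angles in degrees, forces in N, time in s.
With the tool pointing down it reaches from about 0.4 to 0.825 m from the base axis. Payload 7 kg.
Tool frame: the origin (TCP) lies midway between the tips of the shut fingers; the grasp point (between the pads) lies 19 mm behind it; z points along the fingers, y is the direction in which the jaws open and shut (so a half turn about z gives the same grasp; the last joint's range is limited). The gripper opens to 88 mm and grips with 3 to 60 N. Pads are 19 mm wide; open, the fingers measure 130 mm over their backs; the gripper's body (78 mm by 193 mm) begins 47 mm behind the grasp point.
Start: joints at [-46.862, 20.546, 0.682, 0, -70.136, -16.507], TCP at [0.303, -0.603, 0.227] pointing down, gripper open.
Joint ranges: [-176.03, 176.03], [-82.01, 121.73], [-58.28, 71.71], [-173.87, 95.51], [-174.79, -0.11], [-173.66, 173.66]. Speed limits (degrees/s): [136.94, 136.94, 172.46, 180, 180, 180].

## Interface

Orientations are given as [roll, pitch, yaw] about the fixed x, y, z axes, in that order (R = Rz(yaw) Ry(pitch) Rx(roll)).
In Python, from plant import r gives the robot as it stands. The module is installed in compiled form; this text tells all that it offers.
- The arm moves only by the tool send_rows, never from a script. Its argument "motion" is a list of rows, each an object with "travel": the shift along the tool's x, y, z in m, a list of three; "spin": the turn about the tool's z in degrees. In form: [{"travel": [tx, ty, tz], "spin": spin}, ...]. A call has 1 to 5 rows; each row shifts and turns the pose as measured when the row begins, along the tool's axes as they then stand; what a row does not reach is not made up. A row lasts 1/12 s, in which the tool goes at most 41.7 mm and 7.16 degrees, less where a joint would pass 70% of its speed; a pose out of reach is approached as far as the arm can. A call is refused whole if a number of a shift passes 0.0417 or a number of a turn 7.16, either way. A call with a gripper value outside its range is refused whole. "gripper" is the gripper command: -1 is shut, 1 is fully open, values between are in proportion, set as the call begins (left out, the last holds). The fingers move at their own pace and stop on an object; "squeeze" is the grip in N (left out, the last holds). Time passes only in rows, so rows that do not move let the fingers close. It gives the time, the measured TCP pose, the force and the opening at its end, in the units of the state.
- r.get_state(): the state, without advancing time (a new reading comes with each control period).
- r.capture(name): name is "scene" or "top" or "wrist"; returns (picture, depth): 480x640x3 uint8, blue, green, red; 480x640 float32, m along the optical axis (not along the pixel's ray), 0 where there is no reading.
- r.get_calibration(name): a dict with "fov_y" (degrees; the focal length in pixels is half the picture's height over the tangent of half this angle, whatever the lens; pixels are square), "cx", "cy" (the principal point, pixels), "k1" (the pictures are not rectified: a ray, as slopes to the right and down, at radius r is drawn at 1 + k1 r^2 times it, then the intrinsics apply), "origin" and "orientation" of the camera in the world. Camera axes: x right, y down, z forward; pixel columns grow to the right and rows downward; lengths in m; the calibration is good to about 2 mm. A picture is of the moment at which its call begins: read the wrist's pose just before it. get_calibration takes no time and is no camera call; for the wrist camera it gives the pose at the moment of the call.
- r.close_job(): hands the job in, once; it reports no verdict.
Trained networks look in the newest picture that a camera, given by its name, has taken for a name from the list of things; names that differ only in an ending like _2 or _b are one class to them, and where a whole thing is asked for, a point or a joint stands for the part that bears it (a point fixed in the world has none). Each returns a list of dicts, best first, with "conf" (0 to 1); they miss things now and then, are a little off and sometimes report something else, mostly with a low value. They report only what shows in the picture. A call takes as long as a camera call.
- r.boxes_of(camera, target): "at" ([x, y, z] in m, in the coordinates of the camera as it stood for that picture, good to about 4 mm: the middle of the surface that is visible of it).
- r.pinpoint(camera, target): "at" ([x, y, z] in m, in the coordinates of the camera as it stood for that picture, good to about 4 mm: a listed point, or the origin of a listed thing).
The state is a dict: "time_s": time; "joints": joint angles; "qd": joint speeds; "joint_torque": joint torques, N m; "tcp_pos": TCP position; "eef_rot": TCP orientation; "contact_force": force on the tool from outside, world axes, zero at the start; "moment": the same for the moment, N m; "gripper_width": finger opening in m.
Only numpy, scipy, OpenCV 4.12 (cv2) and the standard library are available. Lean on these libraries where they do the work, as an engineer would, in place of code of your own. Each camera call takes 0.05 s, during which the arm holds its last target. There are 200 camera calls.

## Working session

There is one attempt and no reset: what is moved stays moved. The work goes in short steps, Python scripts to look and compute and a tool call to move; the robot and the scene stay as the last step left them, time stands still between calls to the robot, and variables do not carry over. Pictures are saved under pics/ and viewed, about 8 in all and at most 12, crops included, and the job is handed in when it is done.

Besides the shell and the picture viewer there is one more tool, called after "Request:" by a JSON object that holds its "method" and its "body", one argument or row to a line. send_rows: Moves the arm, as the interface text tells. Its arguments: {"type":"object","properties":{"motion":{"type":"array"},"gripper":{"type":"number"},"squeeze":{"type":"number"}},"required":["motion"]}

```bash
mkdir -p pics; cat > h.py <<'E'
import numpy as np,cv2
from scipy.spatial.transform import Rotation as R
from plant import r
def T(c):
    k=r.get_calibration(c); o=np.array(k["orientation"],float)
    M=R.from_euler('xyz',o,degrees=True).as_matrix() if o.size==3 else o.reshape(3,3)
    return M,np.array(k["origin"])
def snap(c,name=None):
    M,o=T(c); p,d=r.capture(c)
    if name: cv2.imwrite(f'pics/{name}.png',p)
    return p,d,M,o
def find(c,t,M,o,f='pinpoint',n=2):
    return [(round(q['conf'],2),(M@np.array(q['at'])+o).round(4).tolist(),{k:v for k,v in q.items() if k not in('at','conf')}) for q in getattr(r,f)(c,t)[:n]]
def cloud(c,d,M,o):
    k=r.get_calibration(c);f=240/np.tan(np.radians(k['fov_y']/2))
    K=np.array([[f,0,k['cx']],[0,f,k['cy']],[0,0,1]])
    v,u=np.mgrid[:480,:640]
    q=cv2.undistortPoints(np.stack([u,v],-1).reshape(-1,1,2).astype(np.float32),K,np.array([k['k1'],0,0,0.])).reshape(480,640,2)
    return np.dstack([q*d[...,None],d])@M.T+o
E
python3 - <<'E'
from h import *
print(r.get_calibration('top'),r.get_calibration('scene')); s=r.get_state();print(s)
for c in('top','scene'):
    p,d,M,o=snap(c,c+'0')
    for t in('sign_center','sign_neck','sign_edge','leg_foot','riser_top','mat_top','tumbler','jigger','tealight'): print(c,t,find(c,t,M,o))
a=cv2.imread('pics/top0.png');b=cv2.imread('pics/scene0.png')
cv2.imwrite('pics/v1.png',cv2.resize(np.hstack([a,b]),(800,300),interpolation=cv2.INTER_AREA))
E
```

```text
{'fov_y': 51.541452363195475, 'cx': 314.2401923630216, 'cy': 240.8335681548109, 'k1': -0.14119013877594597, 'origin': array([0.48448249, 0.0069708 , 1.21367724]), 'orientation': array([-1.76945402e+02,  6.18819000e-02, -8.96529560e+01])} {'fov_y': 55.352780897903735, 'cx': 320.02202764000464, 'cy': 244.23541618231522, 'k1': -0.003208307855657814, 'origin': array([0.06978537, 0.45180956, 0.69504658]), 'orientation': array([-131.44234434,    0.1651896 , -129.57228636])}
{'time_s': 0.0, 'joints': array([-4.68624882e+01,  2.05903045e+01,  6.34111629e-01, -2.04746677e-02,
       -7.01356391e+01, -1.65062677e+01]), 'qd': array([ 0.08731412, -0.04086884, -0.00331861,  0.04698719, -0.04324364,
        0.03453349]), 'joint_torque': array([ 1.22973674e-03, -5.82723927e+01,  2.93067133e+01,  6.99730128e+00,
        6.97033349e-03, -1.65691481e-04]), 'tcp_pos': array([ 0.3023197 , -0.60296757,  0.2256369 ]), 'eef_rot': array([ 1.79906483e+02, -7.63953778e-03, -1.53375722e+02]), 'contact_force': array([-0.04231871, -0.26095859,  0.31490788]), 'moment': array([-0.00341527,  0.02139024,  0.00586519
[... 382 characters left out ...]
06, 0.0067], {})]
top tumbler [(0.93, [0.7209, -0.0263, -0.0006], {})]
top jigger [(0.63, [0.7585, 0.0863, -0.0014], {})]
top tealight [(0.62, [0.4001, 0.2474, 0.005], {})]
scene sign_center [(0.67, [0.4759, -0.0252, 0.0124], {})]
scene sign_neck [(0.82, [0.4551, 0.0629, 0.0123], {})]
scene sign_edge [(0.89, [0.489, -0.0913, 0.0183], {}), (0.27, [0.7559, 0.0852, 0.0009], {})]
scene leg_foot [(0.89, [0.486, -0.0805, 0.0285], {})]
scene riser_top [(0.93, [0.5253, 0.3232, 0.1005], {})]
scene mat_top [(0.8, [0.5701, -0.2723, 0.0045], {})]
scene tumbler [(0.65, [0.7187, -0.0282, 0.0051], {})]
scene jigger [(0.82, [0.7581, 0.0826, -0.0009], {})]
scene tealight [(0.6, [0.4033, 0.2436, 0.0022], {})]
```

View pics/top0.png

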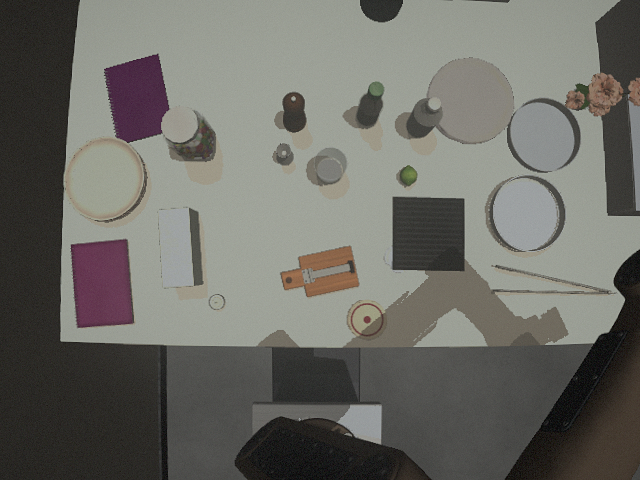

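View pics/scene0.png

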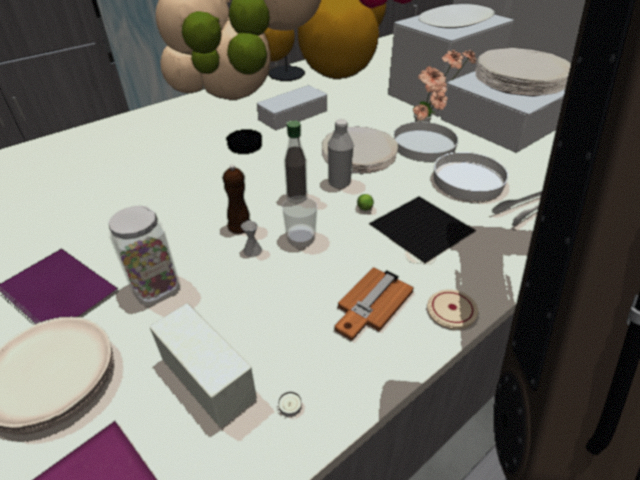

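The top view shows the riser at (180,247), the sign at about (322,272) with its neck to the left, the black mat at (428,233), and the tealight at (217,301). The scene view agrees, and the detections fit both pictures. Next I refine the yaw angles from depth and colour.

```bash
cat >> h.py <<'E'
def plan(x,y,z,yaw,maxt=.04):
    s=r.get_state();p=np.array(s['tcp_pos']);w=s['eef_rot'][2];g=np.array([x,y,z])
    dy=(yaw-w+180)%360-180
    n=int(max(1,np.ceil(np.linalg.norm(g-p)/maxt),np.ceil(abs(dy)/7)))
    for i in range(n):
        Rm=R.from_euler('xyz',[180,0,w],degrees=True).as_matrix()
        print(i,'{"travel":%s,"spin":%.1f}'%((Rm.T@((g-p)/n)).round(4).tolist(),-dy/n)); w+=dy/n
def st():
    s=r.get_state();print(round(s['time_s'],2),np.round(s['tcp_pos'],4),np.round(s['eef_rot'],1),'F',np.round(s['contact_force'],1),'w',round(s['gripper_width'],4))
E
python3 - <<'E'
from h import *
for c in('top','scene'):
    p,d,M,o=snap(c); P=cloud(c,d,M,o); h=cv2.cvtColor(p,cv2.COLOR_BGR2HSV)
    print(c,'table z',np.median(P[...,2][(abs(P[...,0]-.5)<.05)&(abs(P[...,1]-.15)<.04)]))
    def near(x,y,R_):return (np.hypot(P[...,0]-x,P[...,1]-y)<R_)&(d>0)
    def rect(m,n):
        m=cv2.morphologyEx(m.astype(np.uint8),cv2.MORPH_OPEN,np.ones((3,3)))>0
        q=P[m]; print(n,m.sum(),cv2.minAreaRect((q[:,:2]*1000).astype(np.float32)),'zmed',np.median(q[:,2]).round(4)); return q
    q=rect(near(.47,-.02,.16)&(h[...,1]>90)&(h[...,0]<20)&(P[...,1]>-.1)&(P[...,0]>.4)&(P[...,2]>.006)&(P[...,2]<.03),'sign')
    uu,ss,vt=np.linalg.svd(q[:,:2]-q[:,:2].mean(0),full_matrices=False);print(' pca',np.degrees(np.arctan2(*vt[0][::-1])))
    rect(near(.527,.324,.13)&(abs(P[...,2]-.1)<.008),'riser')
    rect(near(.567,-.271,.15)&(p.max(2)<60)&(P[...,2]<.03),'mat')
    rect(near(.487,-.02,.13)&(P[...,2]>.022)&(P[...,2]<.04),'leg')
plan(.4865,-.0815,.12,-80)
E
```

```text
top table z -0.001251311808276423
sign 1914 ((470.0971374511719, -1.5276107788085938), (97.89044189453125, 176.96372985839844), 12.666627883911133) zmed 0.0151
 pca 102.61177425487377
riser 2532 ((527.4329833984375, 324.1365661621094), (179.6688995361328, 75.71112060546875), 5.1305108070373535) zmed 0.0991
mat 2844 ((563.3966674804688, -272.20904541015625), (168.35391235351562, 177.4473114013672), 0.017832117155194283) zmed 0.0032
leg 359 ((480.7603454589844, -31.9012451171875), (29.61730194091797, 108.345947265625), 8.937943458557129) zmed 0.0273
scene table z 0.0007662699006768525
sign 2452 ((467.92236328125, -0.5601348876953125), (100.07003784179688, 179.24057006835938), 13.144132614135742) zmed 0.0169
 pca 101.17677339403691
riser 4659 ((526.5715942382812, 324.36883544921875), (181.3375244140625, 75.11181640625), 5.003960609436035) zmed 0.101
mat 3442 ((567.6487426757812, -270.986572265625), (179.77069091796875, 179.30484008789062), 89.68411254882812) zmed 0.0052
leg 450 ((475.29608154296875, -30.355255126953125), (29.707149505615234, 109.08329772949219), 11.92177677154541) zmed 0.0284
0 {"travel":[-0.0266, 0.0256, 0.0071],"spin":-4.9}
1 {"travel":[-0.0286, 0.0232, 0.0071],"spin":-4.9}
2 {"travel":[-0.0305, 0.0207, 0.0071],"spin":-4.9}
3 {"travel":[-0.0322, 0.018, 0.0071],"spin":-4.9}
4 {"travel":[-0.0336, 0.0152, 0.0071],"spin":-4.9}
5 {"travel":[-0.0348, 0.0123, 0.0071],"spin":-4.9}
6 {"travel":[-0.0357, 0.0093, 0.0071],"spin":-4.9}
7 {"travel":[-0.0364, 0.0062, 0.0071],"spin":-4.9}
8 {"travel":[-0.0368, 0.0031, 0.0071],"spin":-4.9}
9 {"travel":[-0.0369, -0.0, 0.0071],"spin":-4.9}
10 {"travel":[-0.0368, -0.0032, 0.0071],"spin":-4.9}
11 {"travel":[-0.0363, -0.0063, 0.0071],"spin":-4.9}
12 {"travel":[-0.0357, -0.0094, 0.0071],"spin":-4.9}
13 {"travel":[-0.0347, -0.0124, 0.0071],"spin":-4.9}
14 {"travel":[-0.0336, -0.0153, 0.0071],"spin":-4.9}
```

Request:
{"method": "send_rows", "body": {
  "motion": [
    {"travel": [-0.0266, 0.0256, 0.0071], "spin": -5.1},
    {"travel": [-0.0286, 0.0232, 0.0071], "spin": -5.1},
    {"travel": [-0.0305, 0.0207, 0.0071], "spin": -5.1},
    {"travel": [-0.0322, 0.018, 0.0071], "spin": -5.1},
    {"travel": [-0.0336, 0.0152, 0.0071], "spin": -5.1}
  ],
  "gripper": 0.2,
  "squeeze": 8
}}

```text
time_s: 1.52
tcp_pos: [0.3616, -0.43, 0.189]
eef_rot: [-179.9, -0.1, -127.5]
contact_force: [1.4, 0.1, 0.5]
gripper_width: 0.0598
```

Request:
{"method": "send_rows", "body": {
  "motion": [
    {"travel": [-0.0348, 0.0123, 0.0071], "spin": -5.1},
    {"travel": [-0.0357, 0.0093, 0.0071], "spin": -5.1},
    {"travel": [-0.0364, 0.0062, 0.0071], "spin": -5.1},
    {"travel": [-0.0368, 0.0031, 0.0071], "spin": -5.1},
    {"travel": [-0.0369, 0.0, 0.0071], "spin": -5.1}
  ]
}}

```text
time_s: 1.93
tcp_pos: [0.4171, -0.2457, 0.1525]
eef_rot: [-179.8, -0.2, -100.7]
contact_force: [1.8, 0.6, -0.0]
gripper_width: 0.0525
```

Request:
{"method": "send_rows", "body": {
  "motion": [
    {"travel": [-0.0368, -0.0032, 0.0071], "spin": -5.1},
    {"travel": [-0.0363, -0.0063, 0.0071], "spin": -5.1},
    {"travel": [-0.0357, -0.0094, 0.0071], "spin": -5.1},
    {"travel": [-0.0347, -0.0124, 0.0071], "spin": -5.1},
    {"travel": [-0.0336, -0.0153, 0.0071], "spin": -5.1}
  ]
}}

```text
time_s: 2.35
tcp_pos: [0.4659, -0.0582, 0.1171]
eef_rot: [-179.5, -0.4, -73.8]
contact_force: [1.2, -0.6, 0.2]
gripper_width: 0.0525
```

```bash
python3 - <<'E'
from h import *
st(); plan(.4867,-.079,.12,-77.2)
E
```

```text
2.35 [ 0.4659 -0.0582  0.1171] [-179.5   -0.4  -73.8] F [ 1.2 -0.6  0.2] w 0.0525
0 {"travel":[0.0257, -0.0142, -0.0029],"spin":3.4}
```

Request:
{"method": "send_rows", "body": {
  "motion": [
    {"travel": [0.0257, -0.0142, 0.0], "spin": 3.4},
    {"travel": [0, 0, 0], "spin": 0},
    {"travel": [0, 0, 0], "spin": 0}
  ]
}}

```text
time_s: 2.6
tcp_pos: [0.4908, -0.0648, 0.1171]
eef_rot: [-179.4, -0.3, -75.6]
contact_force: [-0.8, -0.3, -0.8]
gripper_width: 0.0525
```

```bash
python3 - <<'E'
from h import *
st(); p,d,M,o=snap('wrist','w1')
for t in('leg_foot','sign_neck','sign_edge','sign_center'): print(t,find('wrist',t,M,o))
P=cloud('wrist',d,M,o);m=(P[...,2]>.021)&(P[...,2]<.045)&(np.hypot(P[...,0]-.487,P[...,1]+.02)<.12)&(P[...,1]>-.095)
q=P[m];print(m.sum(),cv2.minAreaRect((q[:,:2]*1000).astype(np.float32)))
f=q[q[:,1]<-.072];print(f.mean(0),f.min(0),f.max(0))
plan(.4867,-.079,.0195,-77.2)
E
```

```text
2.6 [ 0.4908 -0.0648  0.1171] [-179.4   -0.3  -75.6] F [-0.8 -0.3 -0.8] w 0.0525
leg_foot [(0.57, [0.4857, -0.0778, 0.0271], {})]
sign_neck [(0.77, [0.454, 0.0614, 0.0112], {})]
sign_edge [(0.87, [0.492, -0.0981, 0.0186], {})]
sign_center [(0.82, [0.4729, -0.0271, 0.0121], {})]
4151 ((477.05682373046875, -36.181846618652344), (29.875768661499023, 102.09090423583984), 12.597290992736816)
[ 0.48677037 -0.08021963  0.03102879] [ 0.47177269 -0.08852795  0.02493737] [ 0.50240843 -0.07200164  0.03434224]
0 {"travel":[0.0036, 0.002, 0.0326],"spin":0.4}
1 {"travel":[0.0036, 0.0019, 0.0326],"spin":0.4}
2 {"travel":[0.0036, 0.0019, 0.0326],"spin":0.4}
```

View pics/w1.png

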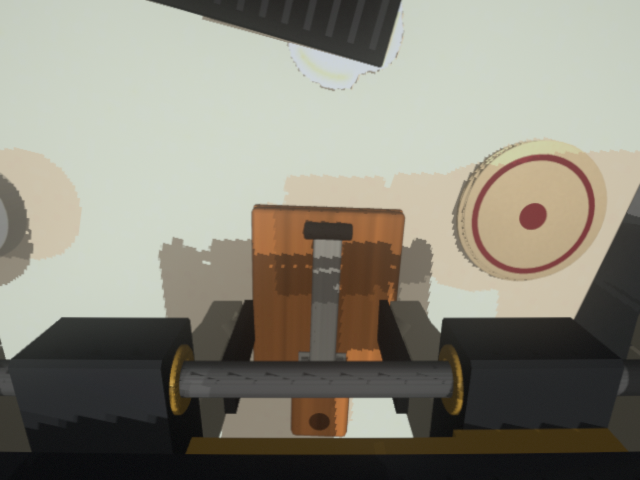

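Request:
{"method": "send_rows", "body": {
  "motion": [
    {"travel": [0.005, 0.002, 0.025], "spin": 0.8},
    {"travel": [0.005, 0.002, 0.025], "spin": 0.8},
    {"travel": [0.003, 0.001, 0.02], "spin": 0},
    {"travel": [0, 0, 0.01], "spin": 0},
    {"travel": [0, 0, 0], "spin": 0}
  ]
}}

```text
time_s: 3.27
tcp_pos: [0.4891, -0.0863, 0.0378]
eef_rot: [-178.9, -0.3, -78.0]
contact_force: [-0.4, -0.4, -0.3]
gripper_width: 0.0526
```

```bash
python3 - <<'E'
from h import *
st(); plan(.4867,-.0797,.0205,-77.2)
E
```

```text
3.27 [ 0.4891 -0.0863  0.0378] [-178.9   -0.3  -78. ] F [-0.4 -0.4 -0.3] w 0.0526
0 {"travel":[-0.0069, 0.001, 0.0173],"spin":-0.8}
```

Request:
{"method": "send_rows", "body": {
  "motion": [
    {"travel": [-0.006, 0.001, 0.012], "spin": -0.8},
    {"travel": [-0.001, 0.0, 0.006], "spin": 0},
    {"travel": [0, 0, 0], "spin": 0}
  ]
}}

```text
time_s: 3.52
tcp_pos: [0.4866, -0.0819, 0.0204]
eef_rot: [-178.9, -0.4, -77.5]
contact_force: [0.6, 0.7, 0.0]
gripper_width: 0.0527
```

```bash
python3 - <<'E'
from h import *
st(); plan(.4867,-.0797,.0205,-77.2)
E
```

```text
3.52 [ 0.4866 -0.0819  0.0204] [-178.9   -0.4  -77.5] F [0.6 0.7 0. ] w 0.0527
0 {"travel":[-0.0022, -0.0005, -0.0001],"spin":-0.3}
```

Close on the foot.

Request:
{"method": "send_rows", "body": {
  "motion": [
    {"travel": [-0.002, 0, 0.0], "spin": 0},
    {"travel": [0, 0, 0], "spin": 0},
    {"travel": [0, 0, 0], "spin": 0},
    {"travel": [0, 0, 0], "spin": 0},
    {"travel": [0, 0, 0], "spin": 0}
  ],
  "gripper": -1,
  "squeeze": 8
}}

```text
time_s: 3.93
tcp_pos: [0.4879, -0.0803, 0.0236]
eef_rot: [-178.7, -0.4, -77.6]
contact_force: [0.5, 0.0, -0.7]
gripper_width: 0.0297
```

Request:
{"method": "send_rows", "body": {
  "motion": [
    {"travel": [-0.0005, 0, -0.01], "spin": 0},
    {"travel": [-0.0015, 0, -0.01], "spin": 0},
    {"travel": [-0.0025, 0, -0.0097], "spin": 0},
    {"travel": [0, 0, 0], "spin": 0}
  ]
}}

```text
time_s: 4.27
tcp_pos: [0.4858, -0.0758, 0.0545]
eef_rot: [-178.7, -0.4, -77.6]
contact_force: [0.6, -1.9, 0.0]
gripper_width: 0.0297
```

```bash
python3 - <<'E'
from h import *
st(); p,d,M,o=snap('scene','s2')
for t in('leg_foot','sign_center','sign_edge'): print(t,find('scene',t,M,o))
print(r.get_state()['moment'])
cv2.imwrite('pics/s2c.png',cv2.resize(p[220:380,280:500],None,fx=3,fy=3))
E
```

```text
4.27 [ 0.4858 -0.0758  0.0545] [-178.7   -0.4  -77.6] F [ 0.6 -1.9  0. ] w 0.0297
leg_foot [(0.78, [0.4852, -0.0739, 0.0585], {})]
sign_center [(0.68, [0.4758, -0.0262, 0.0125], {}), (0.51, [0.5257, 0.3212, 0.0979], {})]
sign_edge [(0.81, [0.4876, -0.0913, 0.0168], {}), (0.73, [0.4762, -0.0238, 0.0144], {})]
[-0.4237753  -0.34207213 -0.08546772]
```

View pics/s2c.png

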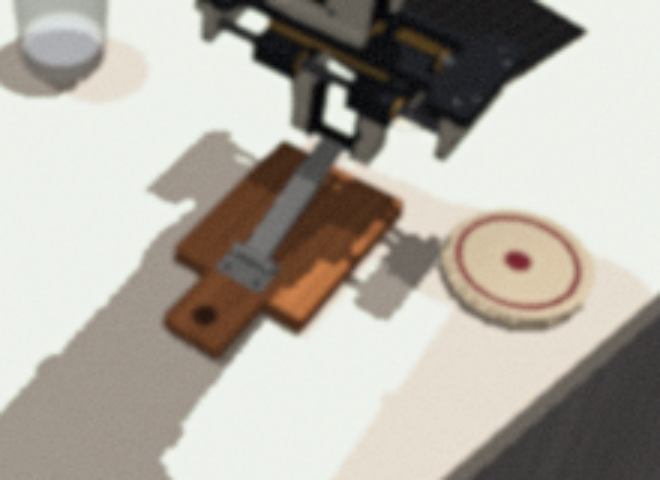

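The crop shows the leg rising in the jaws at (325,150), with the sign still flat. I carry on along the arc.

Request:
{"method": "send_rows", "body": {
  "motion": [
    {"travel": [-0.0044, 0, -0.0105], "spin": 0},
    {"travel": [-0.0057, 0, -0.01], "spin": 0},
    {"travel": [-0.007, 0, -0.0095], "spin": 0},
    {"travel": [-0.006, 0, -0.006], "spin": 0},
    {"travel": [0, 0, 0], "spin": 0}
  ]
}}

```text
time_s: 4.88
tcp_pos: [0.4775, -0.0522, 0.09]
eef_rot: [-179.1, -0.4, -77.7]
contact_force: [0.8, 0.5, -0.1]
gripper_width: 0.0299
```

```bash
python3 - <<'E'
from h import *
st(); p,d,M,o=snap('scene','s3')
for t in('leg_foot','sign_center','sign_edge'): print(t,find('scene',t,M,o,n=1))
E
```

```text
4.88 [ 0.4775 -0.0522  0.09  ] [-179.1   -0.4  -77.7] F [ 0.8  0.5 -0.1] w 0.0299
leg_foot [(0.97, [0.4753, -0.0506, 0.0934], {})]
sign_center [(0.97, [0.4716, -0.0245, 0.0114], {})]
sign_edge [(0.92, [0.4815, -0.0906, 0.0187], {})]
```

Request:
{"method": "send_rows", "body": {
  "motion": [
    {"travel": [-0.003, 0, -0.004], "spin": 0},
    {"travel": [-0.003, 0, -0.003], "spin": 0},
    {"travel": [-0.0, 0, 0], "spin": 0}
  ]
}}

```text
time_s: 5.33
tcp_pos: [0.4748, -0.0475, 0.0947]
eef_rot: [-179.4, -0.4, -77.8]
contact_force: [0.4, -0.0, -1.2]
gripper_width: 0.0298
```

```bash
python3 - <<'E'
from h import *
st(); p,d,M,o=snap('scene','s4')
for t in('leg_foot','sign_center','sign_edge'): print(t,find('scene',t,M,o,n=1))
E
```

```text
5.33 [ 0.4748 -0.0475  0.0947] [-179.4   -0.4  -77.8] F [ 0.4 -0.  -1.2] w 0.0298
leg_foot [(0.87, [0.4746, -0.0472, 0.0962], {})]
sign_center [(0.67, [0.467, -0.0253, 0.015], {})]
sign_edge [(0.84, [0.4838, -0.0907, 0.0195], {})]
```

Request:
{"method": "send_rows", "body": {
  "motion": [
    {"travel": [-0.003, 0, -0.004], "spin": 0},
    {"travel": [0, 0, 0], "spin": 0},
    {"travel": [0, 0, 0], "spin": 0}
  ]
}}

```text
time_s: 5.78
tcp_pos: [0.4735, -0.0448, 0.0981]
eef_rot: [-179.5, -0.4, -77.9]
contact_force: [-0.6, -1.5, -1.8]
gripper_width: 0.0298
```

```bash
python3 - <<'E'
from h import *
st(); p,d,M,o=snap('scene','s5')
for t in('leg_foot','sign_center','sign_edge','sign_neck'): print(t,find('scene',t,M,o,n=1))
cv2.imwrite('pics/s5c.png',cv2.resize(p[220:380,280:500],None,fx=3,fy=3))
E
```

```text
5.78 [ 0.4735 -0.0448  0.0981] [-179.5   -0.4  -77.9] F [-0.6 -1.5 -1.8] w 0.0298
leg_foot [(0.97, [0.4736, -0.0433, 0.099], {})]
sign_center [(0.7, [0.468, -0.0246, 0.0178], {})]
sign_edge [(0.64, [0.4809, -0.0883, 0.025], {})]
sign_neck [(0.86, [0.4517, 0.0662, 0.0122], {})]
```

View pics/s5c.png

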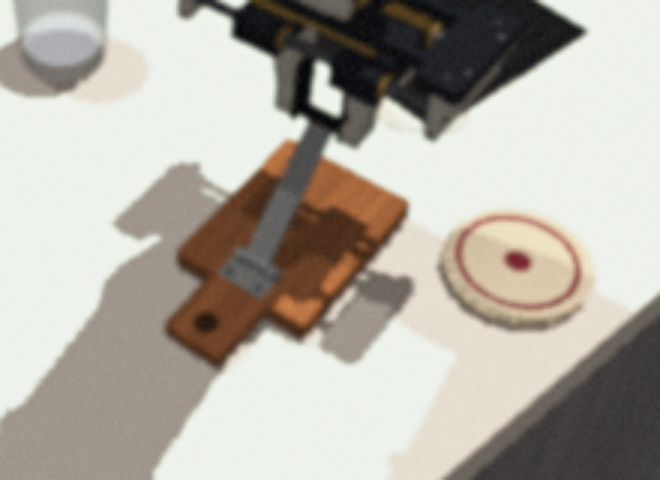

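The sign's lower edge is now lifting: edge z went from 17 to 25 mm, with −1.8 N on the tool. So the leg is at its stop. I ease back and release.

Request:
{"method": "send_rows", "body": {
  "motion": [
    {"travel": [0.002, 0, 0.0025], "spin": 0},
    {"travel": [0, 0, 0], "spin": 0}
  ]
}}

```text
time_s: 6.2
tcp_pos: [0.4741, -0.047, 0.0954]
eef_rot: [-179.4, -0.4, -77.8]
contact_force: [-0.4, 0.9, -2.6]
gripper_width: 0.0297
```

Request:
{"method": "send_rows", "body": {
  "motion": [
    {"travel": [0, 0, 0], "spin": 0},
    {"travel": [0, 0, 0], "spin": 0},
    {"travel": [0, 0, 0], "spin": 0},
    {"travel": [0, 0, -0.03], "spin": 0},
    {"travel": [0, 0, -0.04], "spin": 0}
  ],
  "gripper": 0.5
}}

```text
time_s: 6.62
tcp_pos: [0.4692, -0.0479, 0.1603]
eef_rot: [179.8, -0.4, -77.9]
contact_force: [1.2, -0.3, -0.5]
gripper_width: 0.0575
```

Request:
{"method": "send_rows", "body": {
  "motion": [
    {"travel": [0, 0, -0.02], "spin": 0},
    {"travel": [-0.03, 0, 0], "spin": 0},
    {"travel": [-0.03, 0, 0], "spin": 0},
    {"travel": [-0.02, 0, 0], "spin": 0},
    {"travel": [0, 0, 0], "spin": 0}
  ]
}}

```text
time_s: 7.03
tcp_pos: [0.4572, 0.0326, 0.1908]
eef_rot: [-179.3, -0.3, -78.2]
contact_force: [-0.2, -0.3, -0.9]
gripper_width: 0.0658
```

```bash
python3 - <<'E'
from h import *
st()
for c in('scene','top','wrist'):
    p,d,M,o=snap(c)
    for t in('leg_foot','sign_center','sign_edge','sign_neck'): print(c,t,find(c,t,M,o,n=1))
    P=cloud(c,d,M,o); h=cv2.cvtColor(p,cv2.COLOR_BGR2HSV)
    m=(np.hypot(P[...,0]-.47,P[...,1]+.0)<.15)&(h[...,1]>90)&(h[...,0]<20)&(P[...,1]>-.1)&(P[...,0]>.4)&(P[...,2]>.006)&(P[...,2]<.03)
    m=cv2.morphologyEx(m.astype(np.uint8),cv2.MORPH_OPEN,np.ones((3,3)))>0
    print(cv2.minAreaRect((P[m][:,:2]*1000).astype(np.float32)))
E
```

```text
7.03 [0.4572 0.0326 0.1908] [-179.3   -0.3  -78.2] F [-0.2 -0.3 -0.9] w 0.0658
scene leg_foot [(0.61, [0.4739, -0.0475, 0.0931], {})]
scene sign_center [(0.87, [0.4692, -0.0265, 0.0131], {})]
scene sign_edge [(0.92, [0.4811, -0.093, 0.0173], {})]
scene sign_neck [(0.94, [0.4481, 0.063, 0.0119], {})]
((462.2128601074219, 0.6676177978515625), (99.33502960205078, 179.96377563476562), 12.0430269241333)
top leg_foot [(0.45, [0.476, -0.0524, 0.0941], {})]
top sign_center [(0.67, [0.4665, -0.0238, 0.0069], {})]
top sign_edge [(0.95, [0.4814, -0.0878, 0.0145], {})]
top sign_neck []
((474.95892333984375, -49.834136962890625), (98.00992584228516, 78.24005126953125), 11.909429550170898)
wrist leg_foot [(0.89, [0.4733, -0.0499, 0.0909], {})]
wrist sign_center [(0.89, [0.4683, -0.026, 0.0116], {})]
wrist sign_edge [(0.95, [0.4825, -0.098, 0.0143], {})]
wrist sign_neck [(0.69, [0.4454, 0.0626, 0.0096], {})]
((464.01507568359375, -2.4107284545898438), (99.04228973388672, 177.67552185058594), 11.532099723815918)
```

```bash
python3 - <<'E'
from h import *
M,o=T('wrist'); s=r.get_state();Rm=R.from_euler('xyz',s['eef_rot'],degrees=True).as_matrix()
print('cam in tool',Rm.T@(o-s['tcp_pos']),'view',Rm.T@M[:,2]); plan(.4485,.064,.06,-78.1); plan(.4485,.064,.004,-78.1)
E
```

```text
cam in tool [ 0.08500734  0.00086325 -0.15833628] view [-3.10984539e-01  4.78628273e-04  9.50414850e-01]
0 {"travel":[-0.0087, 0.0004, 0.0325],"spin":-0.0}
1 {"travel":[-0.0087, 0.0004, 0.0325],"spin":-0.0}
2 {"travel":[-0.0087, 0.0004, 0.0325],"spin":-0.0}
3 {"travel":[-0.0087, 0.0004, 0.0325],"spin":-0.0}
0 {"travel":[-0.007, 0.0003, 0.0372],"spin":-0.0}
1 {"travel":[-0.007, 0.0003, 0.0372],"spin":-0.0}
2 {"travel":[-0.007, 0.0003, 0.0372],"spin":-0.0}
3 {"travel":[-0.007, 0.0003, 0.0372],"spin":-0.0}
4 {"travel":[-0.007, 0.0003, 0.0372],"spin":-0.0}
```

Request:
{"method": "send_rows", "body": {
  "motion": [
    {"travel": [-0.018, 0.0005, 0.03], "spin": 0},
    {"travel": [-0.015, 0.0005, 0.035], "spin": 0},
    {"travel": [0, 0, 0.035], "spin": 0},
    {"travel": [0, 0, 0.025], "spin": 0},
    {"travel": [0, 0, 0], "spin": 0}
  ],
  "gripper": 0.6
}}

```text
time_s: 8.2
tcp_pos: [0.4546, 0.0645, 0.0643]
eef_rot: [-178.8, -0.2, -78.3]
contact_force: [-1.4, 0.2, -1.0]
gripper_width: 0.0702
```

```bash
python3 - <<'E'
from h import *
st(); plan(.4485,.064,.005,-78.1,.02)
E
```

```text
8.2 [0.4546 0.0645 0.0643] [-178.8   -0.2  -78.3] F [-1.4  0.2 -1. ] w 0.0702
0 {"travel":[-0.0003, 0.002, 0.0198],"spin":-0.1}
1 {"travel":[-0.0003, 0.002, 0.0198],"spin":-0.1}
2 {"travel":[-0.0003, 0.002, 0.0198],"spin":-0.1}
```

Request:
{"method": "send_rows", "body": {
  "motion": [
    {"travel": [0, 0.003, 0.018], "spin": 0},
    {"travel": [0, 0.003, 0.018], "spin": 0},
    {"travel": [0, 0, 0.015], "spin": 0},
    {"travel": [0, 0, 0.005], "spin": 0},
    {"travel": [0, 0, 0], "spin": 0}
  ]
}}

```text
time_s: 8.62
tcp_pos: [0.4525, 0.0642, 0.0101]
eef_rot: [-178.7, -0.3, -78.2]
contact_force: [0.7, -0.5, 0.1]
gripper_width: 0.07
```

```bash
python3 - <<'E'
from h import *
st(); plan(.4485,.064,.004,-78.1,.02)
E
```

```text
8.62 [0.4525 0.0642 0.0101] [-178.7   -0.3  -78.2] F [ 0.7 -0.5  0.1] w 0.07
0 {"travel":[-0.0006, 0.004, 0.0061],"spin":-0.1}
```

Request:
{"method": "send_rows", "body": {
  "motion": [
    {"travel": [0, 0.004, 0.005], "spin": 0},
    {"travel": [0, 0.001, 0.003], "spin": 0},
    {"travel": [0, 0, 0], "spin": 0}
  ]
}}

```text
time_s: 8.87
tcp_pos: [0.4496, 0.0641, 0.0043]
eef_rot: [-178.5, -0.2, -78.2]
contact_force: [0.6, 0.1, -0.3]
gripper_width: 0.0705
```

Request:
{"method": "send_rows", "body": {
  "motion": [
    {"travel": [0, 0, 0], "spin": 0},
    {"travel": [0, 0, 0], "spin": 0},
    {"travel": [0, 0, 0], "spin": 0},
    {"travel": [0, 0, 0], "spin": 0},
    {"travel": [0, 0, 0], "spin": 0}
  ],
  "gripper": -1,
  "squeeze": 8
}}

```text
time_s: 9.28
tcp_pos: [0.451, 0.0649, 0.0066]
eef_rot: [-178.2, -0.2, -78.1]
contact_force: [0.1, -1.2, -0.8]
gripper_width: 0.0437
```

Request:
{"method": "send_rows", "body": {
  "motion": [
    {"travel": [0.0, 0, -0.012], "spin": 0},
    {"travel": [0.002, 0, -0.016], "spin": 0},
    {"travel": [0.004, 0, -0.018], "spin": 0},
    {"travel": [0.006, 0, -0.018], "spin": 0},
    {"travel": [0, 0, 0], "spin": 0}
  ]
}}

```text
time_s: 9.7
tcp_pos: [0.4498, 0.0517, 0.0717]
eef_rot: [-178.5, -0.3, -78.1]
contact_force: [0.3, -0.2, -0.1]
gripper_width: 0.0441
```

```bash
python3 - <<'E'
from h import *
st(); p,d,M,o=snap('scene','s6')
for t in('leg_foot','sign_center','sign_edge','sign_neck'): print(t,find('scene',t,M,o,n=1))
cv2.imwrite('pics/s6c.png',cv2.resize(p[160:400,240:540],None,fx=2,fy=2))
E
```

```text
9.7 [0.4498 0.0517 0.0717] [-178.5   -0.3  -78.1] F [ 0.3 -0.2 -0.1] w 0.0441
leg_foot [(0.78, [0.4773, -0.0831, 0.098], {})]
sign_center []
sign_edge []
sign_neck [(0.59, [0.4492, 0.0496, 0.0743], {})]
```

View pics/s6c.png

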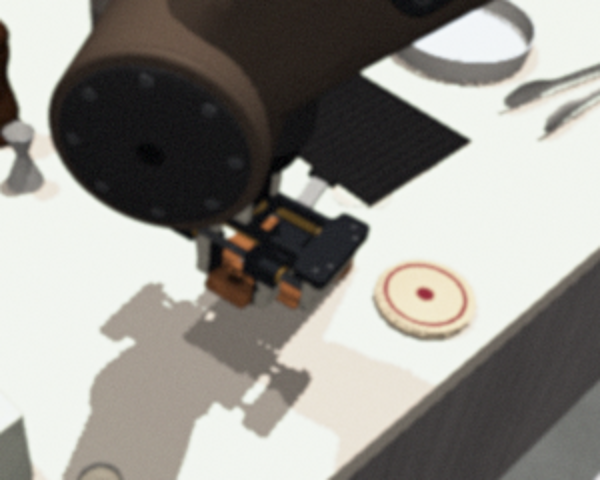

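The crop shows the sign pivoting in the jaws at (240,280), with its lower edge still on the bar. I keep lifting so that it hangs.

Request:
{"method": "send_rows", "body": {
  "motion": [
    {"travel": [0.006, 0, -0.018], "spin": 0},
    {"travel": [0.01, 0, -0.018], "spin": 0},
    {"travel": [0.012, 0, -0.018], "spin": 0},
    {"travel": [0.01, 0, -0.02], "spin": 0},
    {"travel": [0.005, 0, -0.02], "spin": 0}
  ]
}}

```text
time_s: 10.37
tcp_pos: [0.4483, 0.0068, 0.1558]
eef_rot: [179.9, -0.6, -78.0]
contact_force: [0.7, 0.5, -2.8]
gripper_width: 0.0439
```

Request:
{"method": "send_rows", "body": {
  "motion": [
    {"travel": [0, 0, -0.02], "spin": 0},
    {"travel": [0, 0, -0.02], "spin": 0},
    {"travel": [0, 0, -0.005], "spin": 0},
    {"travel": [0, 0, 0], "spin": 0},
    {"travel": [0, 0, 0], "spin": 0}
  ]
}}

```text
time_s: 10.78
tcp_pos: [0.4459, 0.006, 0.1997]
eef_rot: [179.5, -0.6, -78.2]
contact_force: [-0.3, -1.2, -1.8]
gripper_width: 0.0441
```

```bash
python3 - <<'E'
from h import *
st()
for c in('scene','top','wrist'):
    p,d,M,o=snap(c,'s7'+c)
    for t in('leg_foot','sign_center','sign_edge','sign_neck'): print(c,t,find(c,t,M,o,n=1))
plan(.53,.20,.20,-85)
E
```

```text
10.78 [0.4459 0.006  0.1997] [179.5  -0.6 -78.2] F [-0.3 -1.2 -1.8] w 0.0441
scene leg_foot [(0.69, [0.4629, -0.0849, 0.0924], {})]
scene sign_center [(0.88, [0.4466, 0.0038, 0.1124], {})]
scene sign_edge [(0.76, [0.4483, -0.0184, 0.0452], {})]
scene sign_neck [(0.79, [0.4419, 0.0165, 0.1997], {})]
top leg_foot [(0.51, [0.463, -0.0873, 0.0947], {})]
top sign_center [(0.56, [0.4039, 0.2482, -0.0007], {})]
top sign_edge []
top sign_neck []
wrist leg_foot [(0.92, [0.4628, -0.0857, 0.096], {})]
wrist sign_center []
wrist sign_edge []
wrist sign_neck [(0.85, [0.4441, 0.0152, 0.1995], {})]
0 {"travel":[-0.0288, -0.0203, 0.0001],"spin":1.1}
1 {"travel":[-0.0292, -0.0197, 0.0001],"spin":1.1}
2 {"travel":[-0.0296, -0.0191, 0.0001],"spin":1.1}
3 {"travel":[-0.0299, -0.0185, 0.0001],"spin":1.1}
4 {"travel":[-0.0303, -0.0179, 0.0001],"spin":1.1}
5 {"travel":[-0.0307, -0.0173, 0.0001],"spin":1.1}
```

Request:
{"method": "send_rows", "body": {
  "motion": [
    {"travel": [-0.0288, -0.02, 0.0], "spin": 1.1},
    {"travel": [-0.0292, -0.0197, 0.0], "spin": 1.1},
    {"travel": [-0.0296, -0.0191, 0.0], "spin": 1.1},
    {"travel": [-0.03, -0.0185, 0], "spin": 1.1},
    {"travel": [-0.03, -0.018, 0], "spin": 1.1}
  ]
}}

```text
time_s: 11.95
tcp_pos: [0.5157, 0.1679, 0.1998]
eef_rot: [179.7, -0.6, -84.3]
contact_force: [0.7, -1.4, -1.7]
gripper_width: 0.0437
```

Request:
{"method": "send_rows", "body": {
  "motion": [
    {"travel": [-0.022, -0.012, 0.0], "spin": 1.1},
    {"travel": [0, 0, 0], "spin": 0},
    {"travel": [0, 0, 0], "spin": 0},
    {"travel": [0, 0, 0], "spin": 0}
  ]
}}

```text
time_s: 12.28
tcp_pos: [0.5286, 0.199, 0.1977]
eef_rot: [179.7, -0.7, -85.2]
contact_force: [0.1, -0.5, -2.5]
gripper_width: 0.0438
```

```bash
python3 - <<'E'
from h import *
st()
for c in('scene','wrist'):
    p,d,M,o=snap(c,'s8'+c)
    for t in('leg_foot','sign_center','sign_edge','sign_neck'): print(c,t,find(c,t,M,o,n=1))
plan(.527,.243,.16,-85)
E
```

```text
12.28 [0.5286 0.199  0.1977] [179.7  -0.7 -85.2] F [ 0.1 -0.5 -2.5] w 0.0438
scene leg_foot [(0.5, [0.5343, 0.1191, 0.0826], {})]
scene sign_center [(0.95, [0.5269, 0.2048, 0.1108], {})]
scene sign_edge [(0.92, [0.5298, 0.1888, 0.0378], {})]
scene sign_neck [(0.69, [0.5244, 0.2089, 0.1977], {})]
wrist leg_foot [(0.57, [0.5305, 0.1176, 0.084], {})]
wrist sign_center []
wrist sign_edge []
wrist sign_neck [(0.94, [0.523, 0.207, 0.1955], {})]
0 {"travel":[-0.0223, -0.001, 0.0192],"spin":-0.1}
1 {"travel":[-0.0223, -0.0011, 0.0192],"spin":-0.1}
```

View pics/s8scene.png

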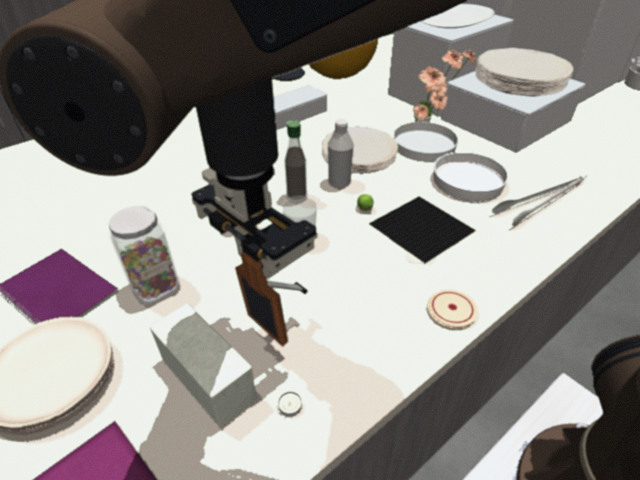

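The view shows the sign hanging nearly upright at (262,310) with its slate face towards the riser and the leg open. The tealight is clear at (290,404). I set the edge down about 47 mm from the riser.

Request:
{"method": "send_rows", "body": {
  "motion": [
    {"travel": [-0.017, 0, 0.012], "spin": 0},
    {"travel": [-0.017, 0, 0.012], "spin": 0},
    {"travel": [0, 0, 0.01], "spin": 0},
    {"travel": [0, 0, 0], "spin": 0},
    {"travel": [0, 0, 0], "spin": 0}
  ]
}}

```text
time_s: 13.2
tcp_pos: [0.5259, 0.2337, 0.1628]
eef_rot: [179.8, -0.6, -85.3]
contact_force: [1.0, 0.6, -1.4]
gripper_width: 0.044
```

```bash
python3 - <<'E'
from h import *
st()
for c in('scene',):
    p,d,M,o=snap(c,'s9'+c)
    for t in('leg_foot','sign_center','sign_edge','sign_neck'): print(c,t,find(c,t,M,o,n=1))
E
```

```text
13.2 [0.5259 0.2337 0.1628] [179.8  -0.6 -85.3] F [ 1.   0.6 -1.4] w 0.044
scene leg_foot [(0.69, [0.5312, 0.1576, 0.0444], {})]
scene sign_center [(0.82, [0.5226, 0.2419, 0.0736], {})]
scene sign_edge [(0.96, [0.525, 0.2309, 0.0081], {})]
scene sign_neck [(0.67, [0.5203, 0.248, 0.1638], {})]
```

Request:
{"method": "send_rows", "body": {
  "motion": [
    {"travel": [0.003, 0, 0.004], "spin": 0},
    {"travel": [0, 0, 0.004], "spin": 0},
    {"travel": [0, 0, 0], "spin": 0}
  ]
}}

```text
time_s: 13.7
tcp_pos: [0.5281, 0.2301, 0.1579]
eef_rot: [-179.8, -0.4, -85.4]
contact_force: [0.8, -1.1, -1.8]
gripper_width: 0.0436
```

Request:
{"method": "send_rows", "body": {
  "motion": [
    {"travel": [-0.01, 0, 0.001], "spin": 0},
    {"travel": [-0.01, 0, 0.002], "spin": 0},
    {"travel": [-0.01, 0, 0.002], "spin": 0},
    {"travel": [0, 0, 0], "spin": 0}
  ]
}}

```text
time_s: 14.03
tcp_pos: [0.5269, 0.2617, 0.1555]
eef_rot: [-179.6, -0.3, -85.5]
contact_force: [0.3, -0.7, -1.2]
gripper_width: 0.0439
```

```bash
python3 - <<'E'
from h import *
st()
for c in('scene','wrist'):
    p,d,M,o=snap(c,'s10'+c)
    for t in('leg_foot','sign_center','sign_edge','sign_neck'): print(c,t,find(c,t,M,o,n=1))
E
```

```text
14.03 [0.5269 0.2617 0.1555] [-179.6   -0.3  -85.5] F [ 0.3 -0.7 -1.2] w 0.0439
scene leg_foot [(0.73, [0.5323, 0.1665, 0.0553], {})]
scene sign_center [(0.83, [0.5269, 0.2528, 0.0678], {})]
scene sign_edge [(0.59, [0.5262, 0.2291, 0.003], {})]
scene sign_neck [(0.97, [0.5233, 0.2723, 0.1563], {})]
wrist leg_foot [(0.82, [0.5343, 0.1637, 0.0536], {})]
wrist sign_center [(0.64, [0.3954, 0.2425, 0.0025], {})]
wrist sign_edge [(0.53, [0.5337, 0.1631, 0.0559], {})]
wrist sign_neck [(0.77, [0.5217, 0.2677, 0.1581], {})]
```

Request:
{"method": "send_rows", "body": {
  "motion": [
    {"travel": [-0.01, 0, 0.0025], "spin": 0},
    {"travel": [-0.01, 0, 0.0035], "spin": 0},
    {"travel": [-0.007, 0, 0.003], "spin": 0},
    {"travel": [0, 0, 0], "spin": 0}
  ]
}}

```text
time_s: 14.87
tcp_pos: [0.5259, 0.2887, 0.149]
eef_rot: [-179.4, -0.2, -85.6]
contact_force: [-0.7, -0.1, 0.5]
gripper_width: 0.0438
```

```bash
python3 - <<'E'
from h import *
st()
for c in('scene',):
    p,d,M,o=snap(c,'s11'+c)
    for t in('leg_foot','sign_center','sign_edge','sign_neck'): print(c,t,find(c,t,M,o,n=1))
E
```

```text
14.87 [0.5259 0.2887 0.149 ] [-179.4   -0.2  -85.6] F [-0.7 -0.1  0.5] w 0.0438
scene leg_foot [(0.9, [0.531, 0.1751, 0.068], {})]
scene sign_center [(0.65, [0.525, 0.2636, 0.0663], {})]
scene sign_edge [(0.95, [0.5281, 0.229, 0.0054], {})]
scene sign_neck [(0.79, [0.5245, 0.2974, 0.1497], {})]
```

Request:
{"method": "send_rows", "body": {
  "motion": [
    {"travel": [-0.003, 0, 0.001], "spin": 0},
    {"travel": [0, 0, 0], "spin": 0}
  ]
}}

```text
time_s: 15.28
tcp_pos: [0.526, 0.2897, 0.1486]
eef_rot: [-179.4, -0.2, -85.6]
contact_force: [-1.6, 0.3, 2.9]
gripper_width: 0.044
```

Request:
{"method": "send_rows", "body": {
  "motion": [
    {"travel": [0, 0, 0], "spin": 0},
    {"travel": [0, 0, 0], "spin": 0},
    {"travel": [0, 0, 0], "spin": 0},
    {"travel": [0, 0, -0.02], "spin": 0},
    {"travel": [0, 0, -0.03], "spin": 0}
  ],
  "gripper": 0.6
}}

```text
time_s: 15.7
tcp_pos: [0.5224, 0.2866, 0.1919]
eef_rot: [180.0, -0.6, -85.8]
contact_force: [0.3, 0.8, 1.2]
gripper_width: 0.0687
```

Request:
{"method": "send_rows", "body": {
  "motion": [
    {"travel": [0, 0, -0.015], "spin": 0},
    {"travel": [0, 0, 0], "spin": 0},
    {"travel": [0, 0, 0], "spin": 0},
    {"travel": [0, 0, 0], "spin": 0}
  ]
}}

```text
time_s: 16.03
tcp_pos: [0.5243, 0.2878, 0.2123]
eef_rot: [-179.7, -0.4, -85.8]
contact_force: [0.2, -0.4, -0.4]
gripper_width: 0.0701
```

```bash
python3 - <<'E'
from h import *
st()
for c in('scene','wrist'):
    p,d,M,o=snap(c,'s12'+c)
    for t in('leg_foot','sign_center','sign_edge','sign_neck','riser_top'): print(c,t,find(c,t,M,o,n=1))
E
```

```text
16.03 [0.5243 0.2878 0.2123] [-179.7   -0.4  -85.8] F [ 0.2 -0.4 -0.4] w 0.0701
scene leg_foot [(0.79, [0.5329, 0.1763, 0.0704], {})]
scene sign_center [(0.95, [0.526, 0.2624, 0.0693], {})]
scene sign_edge [(0.73, [0.525, 0.2279, 0.0076], {})]
scene sign_neck [(0.81, [0.5233, 0.2988, 0.1509], {})]
scene riser_top [(0.64, [0.5266, 0.3219, 0.098], {})]
wrist leg_foot [(0.89, [0.531, 0.1734, 0.0699], {})]
wrist sign_center [(0.87, [0.5228, 0.2653, 0.0677], {})]
wrist sign_edge [(0.66, [0.5296, 0.2233, 0.0083], {})]
wrist sign_neck [(0.62, [0.522, 0.2957, 0.1465], {})]
wrist riser_top []
```

View pics/s12scene.png

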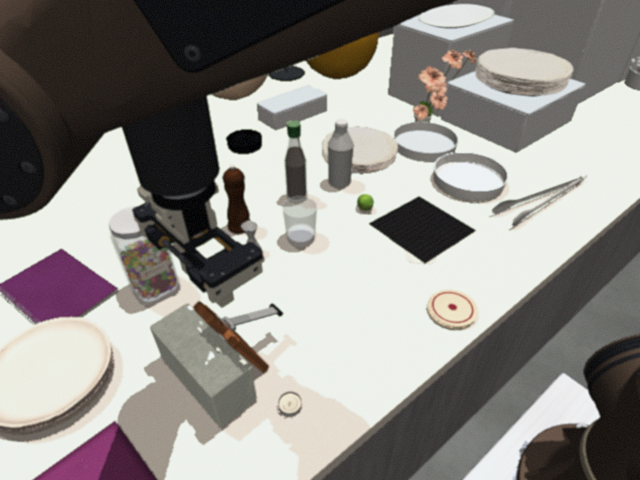

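The sign leans freely on the riser, from (195,305) to (265,370), with the leg still open and the gripper clear above it. I regrip deeper on the neck.

```bash
python3 - <<'E'
from h import *
plan(.5225,.296,.137,-85.3,.03)
E
```

```text
0 {"travel":[-0.0028, 0.0004, 0.0251],"spin":-0.2}
1 {"travel":[-0.0028, 0.0004, 0.0251],"spin":-0.2}
2 {"travel":[-0.0028, 0.0004, 0.0251],"spin":-0.2}
```

Request:
{"method": "send_rows", "body": {
  "motion": [
    {"travel": [-0.003, 0, 0.024], "spin": 0},
    {"travel": [-0.003, 0, 0.024], "spin": 0},
    {"travel": [-0.002, 0, 0.015], "spin": 0},
    {"travel": [0, 0, 0.008], "spin": 0},
    {"travel": [0, 0, 0], "spin": 0}
  ]
}}

```text
time_s: 17.05
tcp_pos: [0.5254, 0.2964, 0.1409]
eef_rot: [-179.5, -0.3, -85.8]
contact_force: [0.3, 0.1, 0.5]
gripper_width: 0.0703
```

```bash
python3 - <<'E'
from h import *
st();plan(.5225,.296,.137,-85.3,.03)
E
```

```text
17.05 [0.5254 0.2964 0.1409] [-179.5   -0.3  -85.8] F [0.3 0.1 0.5] w 0.0703
0 {"travel":[0.0002, 0.003, 0.0039],"spin":-0.5}
```

Request:
{"method": "send_rows", "body": {
  "motion": [
    {"travel": [0, 0.002, 0.004], "spin": 0},
    {"travel": [0, 0, 0], "spin": 0},
    {"travel": [0, 0, 0], "spin": 0}
  ]
}}

```text
time_s: 17.3
tcp_pos: [0.524, 0.2965, 0.1379]
eef_rot: [-179.4, -0.3, -85.7]
contact_force: [-0.0, -0.7, -0.2]
gripper_width: 0.07
```

Request:
{"method": "send_rows", "body": {
  "motion": [
    {"travel": [0, 0, 0], "spin": 0},
    {"travel": [0, 0, 0], "spin": 0},
    {"travel": [0, 0, 0], "spin": 0},
    {"travel": [0, 0, 0], "spin": 0},
    {"travel": [0, 0, 0], "spin": 0}
  ],
  "gripper": -1,
  "squeeze": 8
}}

```text
time_s: 17.72
tcp_pos: [0.5251, 0.2973, 0.1411]
eef_rot: [-179.2, -0.1, -85.7]
contact_force: [-1.1, -0.7, -1.5]
gripper_width: 0.0442
```

Request:
{"method": "send_rows", "body": {
  "motion": [
    {"travel": [0.01, 0, -0.005], "spin": 0},
    {"travel": [0.012, 0, -0.005], "spin": 0},
    {"travel": [0.013, 0, -0.004], "spin": 0},
    {"travel": [0.012, 0, -0.004], "spin": 0},
    {"travel": [0.01, 0, -0.015], "spin": 0}
  ]
}}

```text
time_s: 18.13
tcp_pos: [0.5267, 0.2354, 0.1724]
eef_rot: [-179.6, -0.3, -85.7]
contact_force: [0.1, 0.2, -1.2]
gripper_width: 0.0437
```

Request:
{"method": "send_rows", "body": {
  "motion": [
    {"travel": [0.015, 0, -0.02], "spin": 0},
    {"travel": [0.015, 0, -0.02], "spin": 0},
    {"travel": [0.015, 0, -0.01], "spin": 0},
    {"travel": [0, 0, 0], "spin": 0}
  ]
}}

```text
time_s: 18.47
tcp_pos: [0.5296, 0.1822, 0.2283]
eef_rot: [-179.5, -0.2, -85.8]
contact_force: [-0.5, 1.2, -2.4]
gripper_width: 0.0438
```

```bash
python3 - <<'E'
from h import *
st()
for c in('scene','wrist'):
    p,d,M,o=snap(c,'s13'+c)
    for t in('leg_foot','sign_center','sign_edge','sign_neck'): print(c,t,find(c,t,M,o,n=1))
plan(.567,-.21,.20,-90)
E
```

```text
18.47 [0.5296 0.1822 0.2283] [-179.5   -0.2  -85.8] F [-0.5  1.2 -2.4] w 0.0438
scene leg_foot [(0.68, [0.5387, 0.0686, 0.1429], {})]
scene sign_center []
scene sign_edge []
scene sign_neck [(0.87, [0.528, 0.1825, 0.2356], {})]
wrist leg_foot [(0.96, [0.5372, 0.0712, 0.1427], {})]
wrist sign_center []
wrist sign_edge []
wrist sign_neck []
0 {"travel":[0.0397, -0.0009, 0.0025],"spin":0.4}
1 {"travel":[0.0397, -0.0011, 0.0025],"spin":0.4}
2 {"travel":[0.0397, -0.0014, 0.0025],"spin":0.4}
3 {"travel":[0.0397, -0.0017, 0.0025],"spin":0.4}
4 {"travel":[0.0397, -0.002, 0.0025],"spin":0.4}
5 {"travel":[0.0397, -0.0023, 0.0025],"spin":0.4}
6 {"travel":[0.0396, -0.0026, 0.0025],"spin":0.4}
7 {"travel":[0.0396, -0.0029, 0.0025],"spin":0.4}
8 {"travel":[0.0396, -0.0032, 0.0025],"spin":0.4}
9 {"travel":[0.0396, -0.0035, 0.0025],"spin":0.4}
```

Request:
{"method": "send_rows", "body": {
  "motion": [
    {"travel": [0.036, -0.001, 0.003], "spin": 0.4},
    {"travel": [0.036, -0.001, 0.003], "spin": 0.4},
    {"travel": [0.036, -0.0014, 0.003], "spin": 0.4},
    {"travel": [0.036, -0.0017, 0.003], "spin": 0.4},
    {"travel": [0.036, -0.002, 0.003], "spin": 0.4}
  ]
}}

```text
time_s: 19.38
tcp_pos: [0.5487, 0.0086, 0.2093]
eef_rot: [-179.7, -0.3, -87.0]
contact_force: [0.4, 0.0, -2.5]
gripper_width: 0.044
```

Request:
{"method": "send_rows", "body": {
  "motion": [
    {"travel": [0.036, -0.0023, 0.003], "spin": 0.4},
    {"travel": [0.036, -0.0026, 0.003], "spin": 0.4},
    {"travel": [0.03, -0.003, 0.003], "spin": 0.4},
    {"travel": [0.02, -0.003, 0], "spin": 0.4},
    {"travel": [0, 0, 0], "spin": 0}
  ]
}}

```text
time_s: 19.8
tcp_pos: [0.5645, -0.123, 0.1987]
eef_rot: [-179.8, -0.4, -88.7]
contact_force: [1.0, -0.4, -1.4]
gripper_width: 0.0442
```

```bash
python3 - <<'E'
from h import *
st()
for c in('scene','top','wrist'):
    p,d,M,o=snap(c,'s14'+c)
    for t in('leg_foot','sign_center','sign_edge','sign_neck','mat_top'): print(c,t,find(c,t,M,o,n=1))
plan(.567,-.19,.17,-90)
E
```

```text
19.8 [ 0.5645 -0.123   0.1987] [-179.8   -0.4  -88.7] F [ 1.  -0.4 -1.4] w 0.0442
scene leg_foot [(0.38, [0.5702, -0.2171, 0.0971], {})]
scene sign_center [(0.77, [0.5628, -0.1318, 0.1185], {})]
scene sign_edge [(0.59, [0.5627, -0.1494, 0.0501], {})]
scene sign_neck [(0.69, [0.5596, -0.1205, 0.2058], {})]
scene mat_top [(0.9, [0.5703, -0.2708, 0.0045], {})]
top leg_foot []
top sign_center []
top sign_edge []
top sign_neck []
top mat_top [(0.95, [0.5641, -0.2719, 0.0049], {})]
wrist leg_foot [(0.71, [0.5682, -0.2153, 0.097], {})]
wrist sign_center []
wrist sign_edge []
wrist sign_neck [(0.72, [0.5618, -0.1174, 0.2076], {})]
wrist mat_top [(0.9, [0.5696, -0.2738, 0.0062], {})]
0 {"travel":[0.0351, -0.0005, 0.0147],"spin":0.7}
1 {"travel":[0.0351, -0.0009, 0.0147],"spin":0.7}
```

Request:
{"method": "send_rows", "body": {
  "motion": [
    {"travel": [0.03, -0.001, 0.01], "spin": 0.6},
    {"travel": [0.03, -0.001, 0.012], "spin": 0.6},
    {"travel": [0.024, -0.001, 0.012], "spin": 0},
    {"travel": [0, 0, 0], "spin": 0},
    {"travel": [0, 0, 0], "spin": 0}
  ]
}}

```text
time_s: 21.12
tcp_pos: [0.5704, -0.2064, 0.1656]
eef_rot: [-179.6, -0.3, -89.7]
contact_force: [-0.4, -0.1, -1.8]
gripper_width: 0.0439
```

```bash
python3 - <<'E'
from h import *
st()
for c in('scene','wrist'):
    p,d,M,o=snap(c,'s15'+c)
    for t in('leg_foot','sign_center','sign_edge','sign_neck'): print(c,t,find(c,t,M,o,n=1))
plan(.568,-.211,.156,-90)
E
```

```text
21.12 [ 0.5704 -0.2064  0.1656] [-179.6   -0.3  -89.7] F [-0.4 -0.1 -1.8] w 0.0439
scene leg_foot [(0.6, [0.5713, -0.2925, 0.0586], {})]
scene sign_center [(0.86, [0.5704, -0.2087, 0.0832], {})]
scene sign_edge [(0.91, [0.5666, -0.2214, 0.0171], {})]
scene sign_neck [(0.93, [0.5669, -0.2037, 0.1738], {})]
wrist leg_foot [(0.73, [0.5698, -0.2936, 0.0593], {})]
wrist sign_center []
wrist sign_edge []
wrist sign_neck [(0.81, [0.5649, -0.2036, 0.1719], {})]
0 {"travel":[0.0062, 0.0029, 0.0105],"spin":0.5}
```

Request:
{"method": "send_rows", "body": {
  "motion": [
    {"travel": [0.006, 0.002, 0.005], "spin": 0.3},
    {"travel": [0.003, 0, 0.004], "spin": 0},
    {"travel": [0, 0, 0.003], "spin": 0},
    {"travel": [0, 0, 0], "spin": 0}
  ]
}}

```text
time_s: 21.95
tcp_pos: [0.5699, -0.2145, 0.1548]
eef_rot: [-179.3, -0.4, -89.8]
contact_force: [-0.2, -0.3, 2.2]
gripper_width: 0.0439
```

```bash
python3 - <<'E'
from h import *
st()
for c in('scene','wrist'):
    p,d,M,o=snap(c,'s16'+c)
    for t in('leg_foot','sign_center','sign_edge','sign_neck'): print(c,t,find(c,t,M,o,n=1))
E
```

```text
21.95 [ 0.5699 -0.2145  0.1548] [-179.3   -0.4  -89.8] F [-0.2 -0.3  2.2] w 0.0439
scene leg_foot [(0.45, [0.5725, -0.3014, 0.0471], {})]
scene sign_center [(0.58, [0.5676, -0.2085, 0.1644], {})]
scene sign_edge [(0.96, [0.5683, -0.229, 0.0066], {})]
scene sign_neck [(0.94, [0.5691, -0.2111, 0.1615], {})]
wrist leg_foot [(0.63, [0.5736, -0.301, 0.0475], {})]
wrist sign_center []
wrist sign_edge []
wrist sign_neck [(0.88, [0.5645, -0.2115, 0.159], {})]
```

Request:
{"method": "send_rows", "body": {
  "motion": [
    {"travel": [0.01, 0, 0], "spin": 0},
    {"travel": [0.01, 0, 0], "spin": 0},
    {"travel": [0.01, 0, 0.001], "spin": 0},
    {"travel": [0, 0, 0], "spin": 0}
  ],
  "squeeze": 5
}}

```text
time_s: 22.78
tcp_pos: [0.5697, -0.2461, 0.1541]
eef_rot: [-179.4, -0.3, -89.7]
contact_force: [-0.5, -0.1, -0.0]
gripper_width: 0.0437
```

```bash
python3 - <<'E'
from h import *
st()
for c in('scene','wrist'):
    p,d,M,o=snap(c,'s17'+c)
    for t in('leg_foot','sign_edge','sign_neck'): print(c,t,find(c,t,M,o,n=1))
E
```

```text
22.78 [ 0.5697 -0.2461  0.1541] [-179.4   -0.3  -89.7] F [-0.5 -0.1 -0. ] w 0.0437
scene leg_foot [(0.36, [0.5707, -0.3073, 0.031], {})]
scene sign_edge [(0.93, [0.5691, -0.2289, 0.0058], {})]
scene sign_neck [(0.59, [0.568, -0.2402, 0.1616], {})]
wrist leg_foot [(0.77, [0.5702, -0.3077, 0.0291], {})]
wrist sign_edge []
wrist sign_neck [(0.76, [0.5647, -0.2408, 0.1587], {})]
```

Request:
{"method": "send_rows", "body": {
  "motion": [
    {"travel": [0.01, 0, 0.001], "spin": 0},
    {"travel": [0.01, 0, 0.002], "spin": 0},
    {"travel": [0.01, 0, 0.002], "spin": 0},
    {"travel": [0.004, 0, 0.001], "spin": 0},
    {"travel": [0, 0, 0], "spin": 0}
  ]
}}

```text
time_s: 23.6
tcp_pos: [0.5701, -0.28, 0.1477]
eef_rot: [-179.4, -0.3, -89.5]
contact_force: [0.5, -0.2, 0.5]
gripper_width: 0.0438
```

```bash
python3 - <<'E'
from h import *
st()
for c in('scene','wrist'):
    p,d,M,o=snap(c,'s18'+c)
    for t in('leg_foot','sign_edge','sign_neck'): print(c,t,find(c,t,M,o,n=1))
E
```

```text
23.6 [ 0.5701 -0.28    0.1477] [-179.4   -0.3  -89.5] F [ 0.5 -0.2  0.5] w 0.0438
scene leg_foot []
scene sign_edge [(0.65, [0.5674, -0.2295, 0.0034], {})]
scene sign_neck [(0.88, [0.5681, -0.2711, 0.1561], {})]
wrist leg_foot [(0.71, [0.5709, -0.3149, 0.0135], {})]
wrist sign_edge []
wrist sign_neck [(0.85, [0.5682, -0.2744, 0.1539], {})]
```

Request:
{"method": "send_rows", "body": {
  "motion": [
    {"travel": [0.005, 0, 0.0015], "spin": 0},
    {"travel": [0.004, 0, 0.0015], "spin": 0},
    {"travel": [0, 0, 0], "spin": 0}
  ]
}}

```text
time_s: 24.25
tcp_pos: [0.5705, -0.2873, 0.1453]
eef_rot: [-179.3, -0.2, -89.3]
contact_force: [0.1, 0.1, -0.1]
gripper_width: 0.0441
```

```bash
python3 - <<'E'
from h import *
st()
for c in('scene','wrist'):
    p,d,M,o=snap(c,'s19'+c)
    for t in('leg_foot','sign_edge','sign_neck'): print(c,t,find(c,t,M,o,n=1))
E
```

```text
24.25 [ 0.5705 -0.2873  0.1453] [-179.3   -0.2  -89.3] F [ 0.1  0.1 -0.1] w 0.0441
scene leg_foot []
scene sign_edge [(0.87, [0.5704, -0.2294, 0.0073], {})]
scene sign_neck [(0.68, [0.5656, -0.2775, 0.1541], {})]
wrist leg_foot [(0.81, [0.5727, -0.315, 0.0099], {})]
wrist sign_edge []
wrist sign_neck [(0.88, [0.5663, -0.2828, 0.1519], {})]
```

View pics/s19wrist.png

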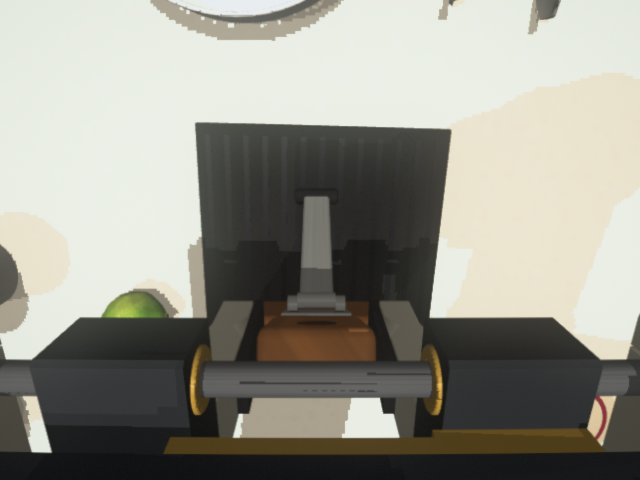

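The foot is at (318,195), over the middle of the mat, with its centre about at resting height. I nudge it slightly further and release.

Request:
{"method": "send_rows", "body": {
  "motion": [
    {"travel": [0.002, 0, 0.001], "spin": 0},
    {"travel": [0, 0, 0], "spin": 0},
    {"travel": [0, 0, 0], "spin": 0}
  ]
}}

```text
time_s: 24.9
tcp_pos: [0.5706, -0.2888, 0.1448]
eef_rot: [-179.3, -0.2, -89.3]
contact_force: [0.3, -0.6, -0.2]
gripper_width: 0.044
```

Request:
{"method": "send_rows", "body": {
  "motion": [
    {"travel": [0, 0, 0], "spin": 0},
    {"travel": [0, 0, 0], "spin": 0},
    {"travel": [0, 0, 0], "spin": 0},
    {"travel": [0, 0, 0], "spin": 0},
    {"travel": [0, 0, 0], "spin": 0}
  ],
  "gripper": 0.6
}}

```text
time_s: 25.32
tcp_pos: [0.5704, -0.2886, 0.1447]
eef_rot: [-179.3, -0.2, -89.3]
contact_force: [-0.4, 0.3, 0.6]
gripper_width: 0.0687
```

Request:
{"method": "send_rows", "body": {
  "motion": [
    {"travel": [0, 0, -0.02], "spin": 0},
    {"travel": [0, 0, -0.03], "spin": 0},
    {"travel": [0, 0, -0.03], "spin": 0},
    {"travel": [0, 0, -0.03], "spin": 0},
    {"travel": [0, 0, 0], "spin": 0}
  ]
}}

```text
time_s: 25.73
tcp_pos: [0.5673, -0.2878, 0.2563]
eef_rot: [-179.7, -0.1, -89.3]
contact_force: [0.3, 0.2, 1.5]
gripper_width: 0.0702
```

```bash
python3 - <<'E'
from h import *
st()
for c in('scene','wrist'):
    p,d,M,o=snap(c,'s20'+c)
    for t in('leg_foot','sign_center','sign_edge','sign_neck','mat_top','tumbler','jigger','tealight'): print(c,t,find(c,t,M,o,n=1))
E
```

```text
25.73 [ 0.5673 -0.2878  0.2563] [-1.797e+02 -1.000e-01 -8.930e+01] F [0.3 0.2 1.5] w 0.0702
scene leg_foot []
scene sign_center [(0.81, [0.5719, -0.2458, 0.0685], {})]
scene sign_edge [(0.85, [0.5701, -0.2317, 0.0044], {})]
scene sign_neck [(0.7, [0.5683, -0.2809, 0.1534], {})]
scene mat_top [(0.84, [0.5708, -0.2689, 0.0067], {})]
scene tumbler [(0.64, [0.7171, -0.0279, 0.0055], {})]
scene jigger [(0.92, [0.7568, 0.0853, -0.0012], {})]
scene tealight [(0.76, [0.4028, 0.2419, 0.0035], {})]
wrist leg_foot [(0.96, [0.5709, -0.315, 0.0085], {})]
wrist sign_center [(0.67, [0.5681, -0.244, 0.0704], {})]
wrist sign_edge [(0.64, [0.569, -0.2345, 0.0057], {})]
wrist sign_neck [(0.61, [0.5671, -0.2817, 0.1496], {})]
wrist mat_top [(0.95, [0.57, -0.2732, 0.0049], {})]
wrist tumbler []
wrist jigger []
wrist tealight []
```

View pics/s20scene.png

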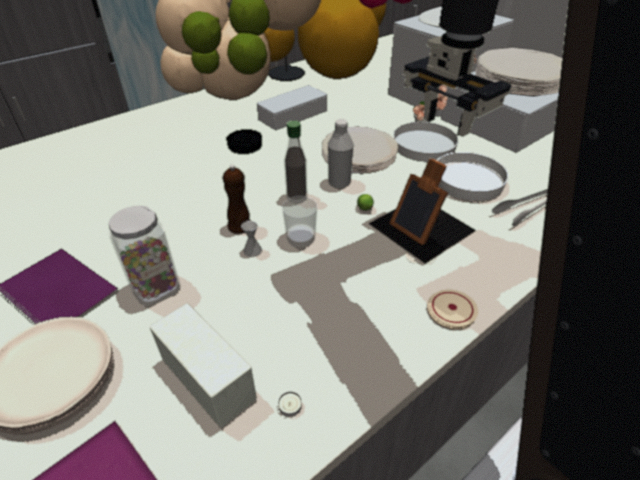

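The sign stands at (420,210) on the mat with its face forward, and the gripper is clear. I hand in.

```bash
python3 -c "
from plant import r
print(r.close_job(), r.get_state()['time_s'])"
```

```text
the job is handed in; nothing more can be done
the job is handed in; nothing more can be done
```

The sign now stands on the black mat, leaning back on its own unfolded leg. I handed the job in after about 26 s of robot time.

- **Leg:** I pinched the foot and swung the leg up to its stop. I knew it was there because the sign's lower edge began to lift.
- **Riser:** I lifted the sign by the neck so that it swung to hang upright. I leaned it face-first on the riser, about 43 mm out by my estimate against the stated 47 mm. I let go, backed off and saw it stay.
- **Mat:** I gripped the neck again, deeper, set the lower edge on the mat and tipped the sign back until the foot came down. Then I released and raised the gripper clear.

**Last checks:**
- **Resting on the mat:** the foot centre read y = -0.315 at z = 0.0085. The lower edge read y of about -0.233 at z of about 0.005. The mat's top is at 0.004, and both points lie inside its outline.
- **Leg angle:** the depth from edge to foot came to about 82 mm, against the stated 84 mm, so the leg is still fully open.
- **Other objects:** the glass, jigger and tealight read within about 5 mm of where they started, which is the detectors' noise.
- **Disagreement:** the scene camera could not see the foot at the end because the sign hid it, so the foot reading comes from the wrist camera alone.

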